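# Pack the nesting canister and its medallion into the kiln tray

## Robot

A 6-joint arm with a two-finger parallel gripper is mounted at the origin on the work surface. World frame = base frame: x ahead of the robot, y to its left, z up, the work surface at z = 0. Lengths are in m, angles in rad, forces in N, time in s.
With the tool pointing down it reaches from about 0.35 to 0.975 m from the base axis. Payload 4.9 kg.
Tool frame: the origin (TCP) lies midway between the tips of the shut fingers; the grasp point (between the pads) lies 19 mm behind it; z points along the fingers, y is the line along which they close (so a half turn about z gives the same grasp; the last joint's range is limited). The gripper opens to 85 mm and grips with 20 to 120 N. Pads are 22 mm wide; open, the fingers measure 114 mm over their backs; the gripper's body (76 mm by 85 mm) begins 54 mm behind the grasp point. The pads swing forward as they close: fully open they stand 13 mm farther back than shut.
Start: joints at [-1.304, 0.053, 1.613, -0, 1.476, -0.119], TCP at [0.235, -0.579, 0.21] pointing down, gripper open.
Joint ranges: [-3.01, 3.01], [-1.01, 2.22], [0.06, 2.58], [-1.02, 4.17], [0.09, 2.62], [-3.14, 3.14]. Speed limits (rad/s): [2.57, 2.57, 3.14, 3.14, 3.14, 3.14].

## Interface

Orientations are given as a rotation vector (axis times angle).
In Python, from cell import env gives the robot as it stands. Calls block until the motion is done:
- env.move_ptp(position, orientation): joint-space move of the TCP to a pose.
- env.servo_line(position, frame=None, velocity=0.15): straight line of the TCP; frame=None keeps the orientation; velocity is the mean speed in m/s.
- env.move_joints(angles): joint-space move.
- env.open() and env.grab(effort=None): open the fingers fully, or close them until they stop; effort is the grip in N (None keeps the last).
- env.pause(seconds).
- env.solve_ik(position, orientation): joint angles nearest the present ones, or None.
- env.get_image(name): name is "scene" or "top"; returns the picture (420x560x3 uint8, red, green, blue); there is no depth.
- env.camera_info(name): a dict with "fx", "fy", "cx", "cy" (pixels), "rvec" (rotation vector, rad) and "tvec" (3), from world to camera coordinates, as OpenCV has them. Camera axes: x right, y down, z forward; pixel columns grow to the right and rows downward; lengths in m; the calibration is good to about 2 mm. A picture is of the moment at which its call begins. camera_info takes no time and is no camera call.
A pose or a line that the arm cannot do raises env.MotionError and nothing moves.
- env.finish_job(): hands the job in; it is judged then, once.
Readings, each from a call of its own:
- env.get_time(): time.
- env.get_joint_pos(): joint angles.
- env.get_joint_vel(): joint speeds.
- env.get_joint_torque(): joint torques, N m.
- env.get_tcp_pos(): TCP position.
- env.get_ee_rot(): TCP orientation.
- env.get_contact_force(): force on the tool from outside, world axes, zero at the start.
- env.get_wrist_torque(): the same for the moment, N m.
- env.get_finger_gap(): opening from 0.0 (shut) to 1.0 (fully open).
- env.get_finger_force(): force on a finger pad.
Only numpy, scipy, OpenCV 4.12 (cv2) and the standard library are available. Lean on these libraries where they do the work, as an engineer would, in place of code of your own. Each camera call takes 0.05 s, during which the arm holds its last target. There are 200 camera calls.

## Task

Pack this order into the wooden tray: stand the hollow base shell upright in the wide bay, with the slim canister upright inside it, closed with the lid that fits, seated fully home. Lay the oval medallion flat in the narrow bay. Leave the wider lid, the fat canister and the round medallion where they are, and set the fired clay down, do not drop it.

Things in the scene. Friction and masses are not known exactly. Their poses are not given: they have to be found in the camera images.
- tray: Fixed open wooden tray, 150 (x) by 208 (y) mm, rim 24 mm high, floor 6 mm thick, walls 6 mm. A 16 mm high divider makes two bays, both 138 mm long in x: wide bay (110 mm) centred at tray y = +43 mm, narrow bay (80 mm) centred at tray y = -58 mm. Origin: centre of the underside, on the table, z up. Stands on the robot's left or right, turned up to 0.5 rad.
- base_shell: Base shell, grey fired clay: a hollow open cup, 60 mm outside up to a flat shoulder 35 mm high; above it a thinner collar, 51 mm outside (49 at the rim), up to the rim at 45 mm. Round hole 44 mm in diameter, its floor 6 mm above the underside. About 160 g. Origin at the centre of its underside, z up. 
- inner_canister: Slim canister, closed, grey fired clay: a plain upright cylinder 35 mm in diameter, 66 mm tall, about 90 g. Upright in the base shell's hole it stands 27 mm above the rim. Origin at the centre of its underside, z up. 
- lid_shell: Lid that fits the base shell, grey fired clay, hollow, open below: 63 mm outside, 57 mm inside, 44 mm tall, with a knob 18 mm across on top (44 to 68 mm above the lid's rim). Slips loosely over the collar, no turning; fully home its rim rests on the shoulder, 35 mm above the base shell's underside. About 120 g. Origin: centre of its lower rim, z up.
- oval_medallion: Oval medallion, grey fired clay, lying flat: 62 (its x) by 42 (its y) by 12 mm with round ends and straight long sides, zigzag on top, about 50 g. Origin at the centre of its underside, z up. 
- wide_lid: Look-alike to leave alone: a wider lid of the same grey clay and with the same kind of knob, 84 mm in diameter, 36 mm tall without the 24 mm knob. Origin at the centre of its underside, z up. 
- fat_canister: Look-alike to leave alone: a fat canister of the same grey clay, 53 mm in diameter, 66 mm tall (too wide for the base shell), standing on the drying board. Origin at the centre of its underside, z up. 
- round_medallion: Look-alike to leave alone: a round medallion of the same grey clay, 52 mm in diameter, 12 mm thick, lying on the drying board. Origin at the centre of its underside, z up. 
- board: Fixed flat dark wooden drying board, 160 (its x) by 200 (its y) by 10 mm, on the other side of the robot from the tray; carries the fat canister and the round medallion. Origin at the centre of its underside, z up. 

How it is judged:
At the end, for the whole second after the job is handed in: Base shell upright on the wide bay's floor; slim canister on its floor (8 mm of axis, 4 mm in height); lid home (6 mm of axis, rim 31-38 mm above base underside, tilt < 0.08 rad); oval medallion flat on the narrow bay's floor; look-alikes within 20 mm of their starts; all at rest (x of base_shell in the frame of tray between -0.042 and 0.042 m and y of base_shell in the frame of tray between 0.012 and 0.072 m and z of base_shell in the frame of tray between 0.002 and 0.01 m and angle between each of base_shell, oval_medallion's own z axis and vertical below 0.1 rad and horizontal distance between inner_canister and base_shell below 0.008 m and z of inner_canister in the frame of base_shell between 0.002 and 0.01 m and angle between inner_canister's own z axis and vertical below 0.15 rad and horizontal distance between lid_shell and base_shell below 0.006 m and z of lid_shell in the frame of base_shell between 0.031 and 0.038 m and angle between lid_shell's own z axis and vertical below 0.08 rad and x of oval_medallion in the frame of tray between -0.052 and 0.052 m and y of oval_medallion in the frame of tray between -0.08 and -0.036 m and z of oval_medallion in the frame of tray between 0.002 and 0.01 m and distance of each of wide_lid, fat_canister, round_medallion from where it was at the start of the episode below 0.02 m and linear speed of each of base_shell, inner_canister, lid_shell, oval_medallion below 0.03 m/s); the robot touches nothing.
It fails at once if a piece to be packed is dropped: it moves faster than 0.7 m/s while no finger touches it ((linear speed of base_shell above 0.7 m/s and contact force between the fingers and base_shell below 0.02 N) or (linear speed of inner_canister above 0.7 m/s and contact force between the fingers and inner_canister below 0.02 N) or (linear speed of lid_shell above 0.7 m/s and contact force between the fingers and lid_shell below 0.02 N) or (linear speed of oval_medallion above 0.7 m/s and contact force between the fingers and oval_medallion below 0.02 N)).
It fails at once if a look-alike is moved by more than 20 mm (distance of any of wide_lid, fat_canister, round_medallion from where it was at the start of the episode above 0.02 m).
It also fails if it takes over 102 s, if anything falls off the work surface, if the arm or the gripper's body presses on something with over 40 N, if the wrist force passes 120 N, or if a joint passes its speed limit or range.

## Working session

There is one attempt and no reset: what is moved stays moved. The work goes in short steps, each a Python script; the robot and the scene stay as the last script left them, time stands still between calls to the robot, and variables do not carry over. Pictures are saved under pics/ and viewed, at most 14 in all, crops included, and the job is handed in when it is done.

```bash
ls; mkdir -p pics; python3 - <<'E'
from cell import env
import cv2
for n in("scene","top"):
    im=env.get_image(n); cv2.imwrite(f"pics/{n}0.png",im[:,:,::-1]); print(n,env.camera_info(n))
print(env.get_time(),env.get_ee_rot())
E
```

```text
cell.py
pics
scene {'fx': 525.5582925896682, 'fy': 525.5582925896682, 'cx': 279.58333056124417, 'cy': 196.71759117082507, 'rvec': array([ 1.47283832,  2.07561693, -0.88749562]), 'tvec': array([ 0.17781503, -0.32894781,  1.59766884])}
top {'fx': 532.0325367728167, 'fy': 532.0325367728167, 'cx': 278.0257705367597, 'cy': 207.8801279306075, 'rvec': array([ 2.16595189, -2.11176768,  0.20821316]), 'tvec': array([-0.01981244,  0.5443524 ,  1.19870955])}
0.1 [-3.08148131e+00 -6.01932249e-01  1.64843122e-04]
```

View pics/top0.png

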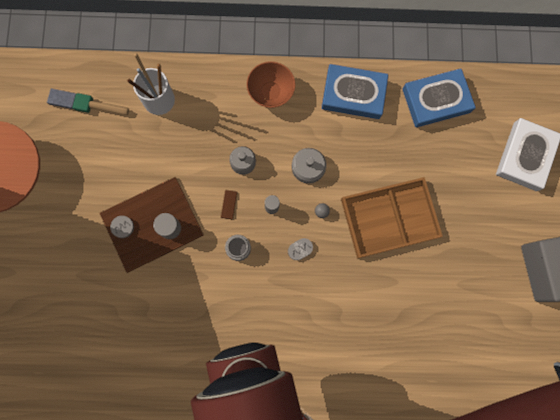

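View pics/scene0.png

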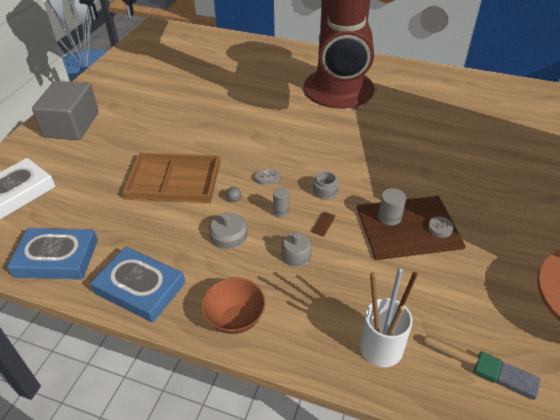

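The top view shows the base shell at (237,247), slim canister (272,204), lid (242,160), wide lid (309,165), oval medallion (300,250), tray (391,217) and board (152,225). There is also a stray ball at (322,210) and a block at (229,205).

```bash
cat > h.py <<'E'
import numpy as np, cv2
from cell import env
def cam(n):
    c=env.camera_info(n); K=np.array([[c['fx'],0,c['cx']],[0,c['fy'],c['cy']],[0,0,1]])
    return K,cv2.Rodrigues(np.array(c['rvec']))[0],np.array(c['tvec'])
def ray(n,uv,z):
    K,R,t=cam(n); uv=np.atleast_2d(uv).astype(float)
    d=(R.T@np.linalg.inv(K)@np.c_[uv,np.ones(len(uv))].T).T; o=-R.T@t
    return o+d*((z-o[2])/d[:,2])[:,None]
def proj(n,P):
    K,R,t=cam(n); q=(K@(R@np.atleast_2d(P).T+t[:,None])).T; return q[:,:2]/q[:,2:]
E
python3 - <<'E'
from h import *
a=cv2.imread("pics/top0.png"); s=cv2.imread("pics/scene0.png")
cv2.imwrite("pics/top0c.png",cv2.resize(a[135:275,205:335],None,fx=4.2,fy=4.2,interpolation=cv2.INTER_CUBIC))
cv2.imwrite("pics/sc0c.png",cv2.resize(s[150:280,200:350],None,fx=4.5,fy=4.5,interpolation=cv2.INTER_CUBIC))
for nm,im in(("top",a),("scene",s)):
    hsv=cv2.cvtColor(im,cv2.COLOR_BGR2HSV)
    m=((hsv[...,1]<60)&(hsv[...,2]>60)).astype(np.uint8)*255
    for c in cv2.findContours(m,cv2.RETR_EXTERNAL,cv2.CHAIN_APPROX_NONE)[0]:
        A=cv2.contourArea(c); x,y,w,h=cv2.boundingRect(c)
        if 60<A<2500 and 130<y<290: print(nm,A,(x,y,w,h),ray(nm,[x+(w-1)/2,y+(h-1)/2],0.02)[0].round(3))
E
```

```text
top 361.0 (288, 238, 25, 22) [ 0.453 -0.061  0.02 ]
top 1874.0 (522, 237, 38, 65) [ 0.419 -0.633  0.02 ]
top 477.5 (225, 235, 26, 26) [0.452 0.087 0.02 ]
top 365.5 (110, 216, 23, 22) [0.495 0.364 0.02 ]
top 405.5 (153, 213, 24, 25) [0.501 0.262 0.02 ]
top 128.0 (315, 204, 14, 14) [ 0.546 -0.111  0.02 ]
top 166.0 (265, 195, 15, 18) [0.56  0.008 0.02 ]
top 870.5 (292, 148, 34, 35) [ 0.658 -0.078  0.02 ]
top 493.0 (230, 147, 26, 27) [0.665 0.083 0.02 ]
scene 1342.0 (111, 259, 52, 37) [ 0.838 -0.2    0.02 ]
scene 1144.5 (24, 234, 54, 27) [ 0.828 -0.416  0.02 ]
scene 790.5 (282, 232, 29, 35) [0.662 0.083 0.02 ]
scene 378.5 (428, 217, 26, 21) [0.498 0.364 0.02 ]
scene 1073.0 (209, 213, 38, 36) [ 0.661 -0.076  0.02 ]
scene 747.0 (378, 188, 28, 37) [0.468 0.25  0.02 ]
scene 363.0 (273, 188, 16, 30) [0.54  0.005 0.02 ]
scene 150.0 (226, 187, 15, 15) [ 0.55 -0.11  0.02]
scene 550.5 (313, 171, 25, 29) [0.449 0.086 0.02 ]
scene 289.5 (255, 169, 25, 16) [ 0.466 -0.056  0.02 ]
scene 1978.5 (0, 158, 56, 62) [ 0.692 -0.585  0.02 ]
```

View pics/top0c.png

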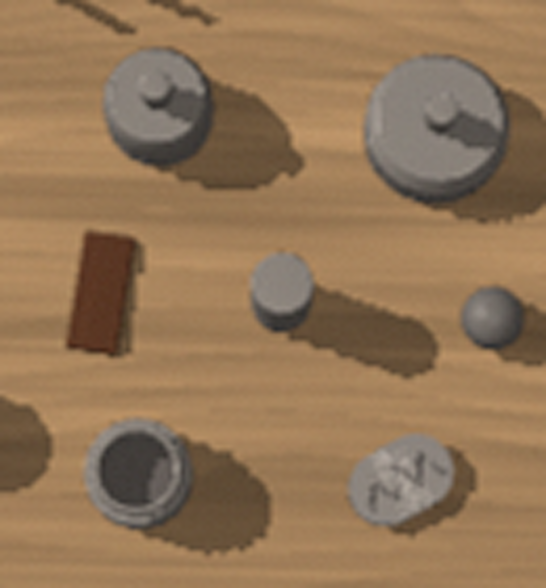

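View pics/sc0c.png

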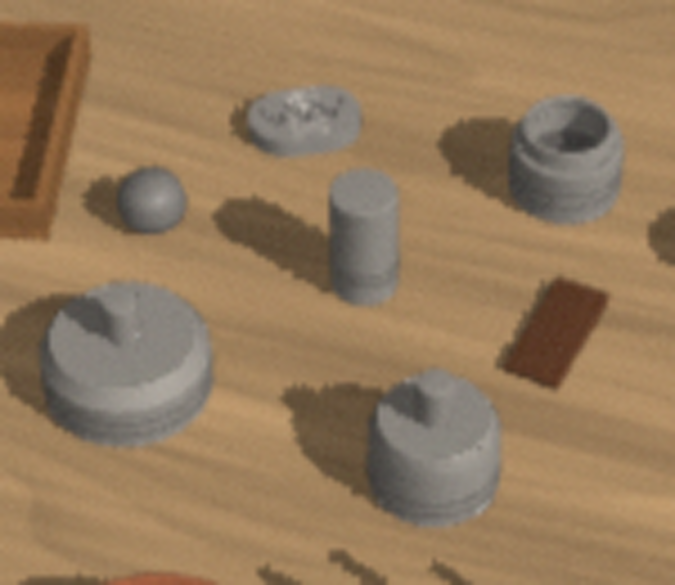

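The crop shows every piece upright and well separated. Next I measure axes by ray casting in both views, and the tray and oval by their outlines.

```bash
cat >> h.py <<'E'
def contour(im,n,box,f):
    x,y,w,h=box; c=cv2.resize(im[y:y+h,x:x+w],None,fx=4,fy=4,interpolation=cv2.INTER_CUBIC)
    m=f(cv2.cvtColor(c,cv2.COLOR_BGR2HSV).astype(int)).astype(np.uint8)*255
    m=cv2.morphologyEx(m,cv2.MORPH_CLOSE,np.ones((9,9)))
    k=max(cv2.findContours(m,cv2.RETR_EXTERNAL,cv2.CHAIN_APPROX_NONE)[0],key=cv2.contourArea)
    return (k[:,0]+.5)/4-.5+[x,y]
grey=lambda q:(q[...,1]<75)&(q[...,2]>45)
def axis(n,uv,rt,h,rb,top=True):
    "upright body of revolution: centre from the outline, radii rt at height h and rb at 0"
    K,R,t=cam(n); o=(-R.T@t)[:2]
    P=ray(n,uv,0)[:,:2]-o; g=P.mean(0)/np.linalg.norm(P.mean(0)); s=np.array([-g[1],g[0]])
    a=np.arctan2(P@s,P@g); am=(a.max()+a.min())/2; g=np.cos(am)*g+np.sin(am)*s
    near=(P@g).min()+rb; far=((ray(n,uv,h)[:,:2]-o)@g).max()-rt
    return o+g*near,o+g*far
E
cat > meas.py <<'E'
from h import *
import sys
T=cv2.imread("pics/top0.png"); S=cv2.imread("pics/scene0.png")
ob=dict(base=((215,225,46,46),(305,163,42,45),.0245,.045,.030),can=((258,187,30,34),(266,181,30,45),.0175,.066,.0175),
 lid=((222,140,42,42),(274,224,45,50),.0315,.044,.0315),wide=((285,141,48,48),(202,206,52,50),.042,.036,.042))
for k,(bt,bs,rt,h,rb) in ob.items():
    for n,im,b in(("top",T,bt),("scene",S,bs)):
        uv=contour(im,n,b,grey); A,B=axis(n,uv,rt,h,rb); print(k,n,"near",A.round(4),"far",B.round(4))
for n,im,b in(("top",T,(280,230,42,38)),("scene",S,(248,162,38,30))):
    P=ray(n,contour(im,n,b,grey),.012 if n=="top" else .008)[:,:2]; print("oval",n,cv2.minAreaRect(P.astype(np.float32)))
q=contour(T,"top",(330,165,125,105),lambda q:(q[...,1]>125)&(q[...,2]>70))
P=ray("top",q,.024)[:,:2]; r=cv2.minAreaRect(P.astype(np.float32)); print("tray",r,cv2.boxPoints(r).round(4).tolist())
v=T[165:270,330:455]; print(cv2.cvtColor(v,cv2.COLOR_BGR2HSV)[[5,50,50,50],[5,20,50,5]])
z=T.copy(); cv2.polylines(z,[np.round(q).astype(int)],True,(0,255,0),1)
cv2.imwrite("pics/tray.png",cv2.resize(z[160:275,325:460],None,fx=4,fy=4,interpolation=cv2.INTER_NEAREST))
E
python3 meas.py
```

```text
base top near [0.453  0.0872] far [0.4555 0.0886]
base scene near [0.4483 0.0868] far [0.4495 0.087 ]
can top near [0.5565 0.009 ] far [0.5544 0.009 ]
can scene near [0.5505 0.0092] far [0.5529 0.0101]
lid top near [0.6664 0.0834] far [0.6619 0.0825]
lid scene near [0.662  0.0832] far [0.6644 0.084 ]
wide top near [ 0.6593 -0.0787] far [ 0.6545 -0.0773]
wide scene near [ 0.6556 -0.078 ] far [ 0.6612 -0.0749]
oval top ((0.4536966383457184, -0.0616280660033226), (0.04372924938797951, 0.06352134793996811), 29.024843215942383)
oval scene ((0.45247596502304077, -0.06028980761766434), (0.05633528530597687, 0.06387981027364731), 29.389131546020508)
tray ((0.5346555709838867, -0.277454137802124), (0.15345057845115662, 0.21525026857852936), 15.587072372436523) [[0.4318000078201294, -0.19439999759197235], [0.48969998955726624, -0.4016999900341034], [0.637499988079071, -0.3605000078678131], [0.5795999765396118, -0.15320000052452087]]
[[ 16 109 108]
 [ 15 157  96]
 [ 14 154 152]
 [ 15 114  92]]
```

View pics/tray.png

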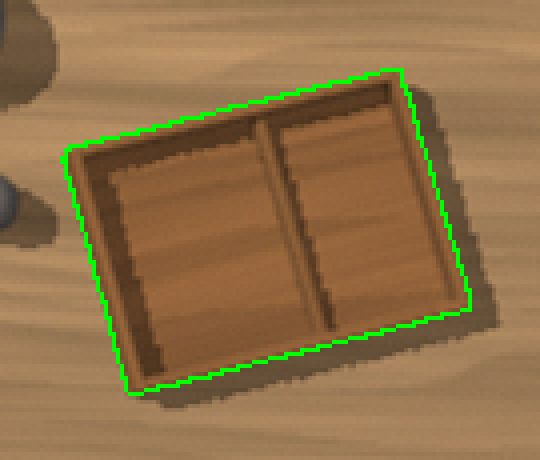

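The outline matches the tray: centre (0.535,-0.277), yaw 15.6°, wide bay on the left (+y). Both views agree within about 4 mm on all pieces. I'll pack the medallion first, then the base with a centring double squeeze.

```bash
cat >> h.py <<'E'
TR=np.array([.535,-.277]); TY=np.radians(15.6)
def tray(x,y): return TR+[x*np.cos(TY)-y*np.sin(TY),x*np.sin(TY)+y*np.cos(TY)]
def rv(phi):
    y=np.array([np.cos(phi),np.sin(phi),0]); z=np.array([0,0,-1.])
    return cv2.Rodrigues(np.c_[np.cross(y,z),y,z])[0].ravel()
def go(xy,z,phi):
    best=None
    for p in(phi,phi+np.pi):
        j=env.solve_ik([*xy,z],rv(p))
        if j is not None and (best is None or abs(j[5])<abs(best[0])): best=(j[5],p)
    env.move_ptp([*xy,z],rv(best[1]))
def down(xy,z,v=.1): env.servo_line([*xy,z],velocity=v)
def st(s): print(s,"t",round(env.get_time(),1),"tcp",np.round(env.get_tcp_pos(),4),"gap",round(float(env.get_finger_gap()),3),"ff",np.round(env.get_finger_force(),1),"F",np.round(env.get_contact_force(),1))
E
python3 - <<'E'
from h import *
m=[.453,-.061]; ph=np.radians(29.1)
go(m,.12,ph); st("above")
down(m,.003); env.grab(25); st("grip")
down(m,.10,.15); st("lift")
p=tray(0,-.058); go(p,.12,TY); st("over tray")
down(p,.012,.12); down(p,.0095,.02); st("low")
cv2.imwrite("pics/m1.png",env.get_image("top")[140:300,280:480,::-1].repeat(3,0).repeat(3,1))
E
```

```text
above t 2.1 tcp [ 0.4533 -0.0617  0.1204] gap 1.001 ff 0.0 F [ 0.4  0.2 -0.5]
grip t 4.2 tcp [ 0.453 -0.061  0.003] gap 0.001 ff 0.0 F [0.2 0.1 0.2]
lift t 5.0 tcp [ 0.4523 -0.0608  0.099 ] gap -0.001 ff 0.0 F [-0.1  1.   0.2]
over tray t 6.2 tcp [ 0.5503 -0.3315  0.1193] gap -0.001 ff 0.0 F [-0.9 -0.3 -0.2]
low t 7.5 tcp [ 0.5508 -0.3331  0.01  ] gap 0.002 ff 0.0 F [-0.2 -0.3 -0.1]
```

View pics/m1.png

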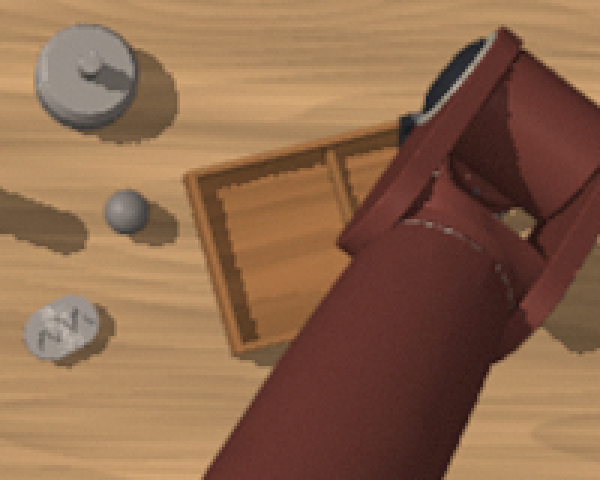

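The grasp closed on nothing: the medallion is still at top-view (300,250) and unmoved, so the pads at 42 mm opening ride above its 12 mm height. I'll go lower, keeping the tips clear of the table.

```bash
python3 - <<'E'
from h import *
p=tray(0,-.058); down(p,.12,.2); env.open()
m=[.453,-.061]; ph=np.radians(29.1)
go(m,.10,ph); down(m,.02); down(m,-.006,.04); st("low")
env.grab(25); st("grip")
if env.get_finger_gap()>.2:
    down(m,.10,.15); st("lift")
    go(p,.12,TY); st("over tray")
    down(p,.012,.12); down(p,.0012,.03); st("low")
    env.open(); down(p,.12,.2)
    go([.4515,.0873],.13,TY+np.pi/2); st("at base")
cv2.imwrite("pics/m2.png",env.get_image("top")[135:285,280:460,::-1].repeat(3,0).repeat(3,1))
E
```

```text
low t 11.9 tcp [ 0.4531 -0.061  -0.006 ] gap 0.998 ff 0.0 F [-0.5  0.5 -0.1]
grip t 12.6 tcp [ 0.453 -0.061 -0.006] gap -0.004 ff 0.0 F [-0.4 -0.7 -0.4]
```

View pics/m2.png

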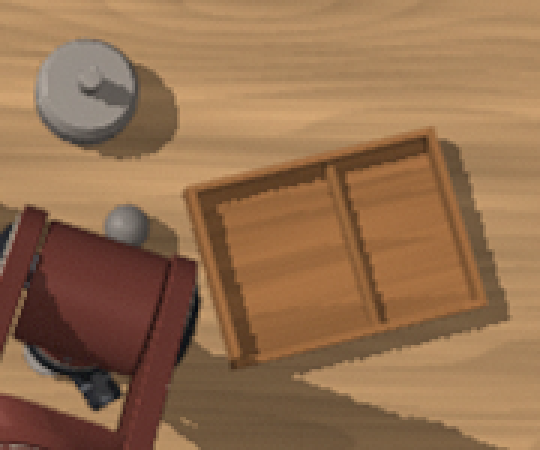

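The gripper reads fully shut below table level with no force, which can't be right. I'll check from the side.

```bash
python3 - <<'E'
from h import *
im=env.get_image("scene")[:,:,::-1]
cv2.imwrite("pics/s2.png",cv2.resize(im[60:250,160:400],None,fx=3.1,fy=3.1,interpolation=cv2.INTER_CUBIC))
print(proj("scene",[[.453,-.061,.0],[.453,-.061,.07]])); print(env.get_ee_rot(),rv(np.radians(29.1)),env.get_joint_pos()); st("")
E
```

```text
[[267.10055878 178.815737  ]
 [266.32784789 157.1297676 ]]
[ 1.59206117e+00  2.70828508e+00 -8.73703879e-06] [1.59211598 2.70827825 0.        ] [-2.96894614e-01 -1.06745830e-01  2.15842191e+00 -1.18403933e-05
  1.08989657e+00 -8.04812231e-01]
 t 12.7 tcp [ 0.453 -0.061 -0.006] gap 0.001 ff 0.0 F [ 0.8  0.4 -0.4]
```

View pics/s2.png

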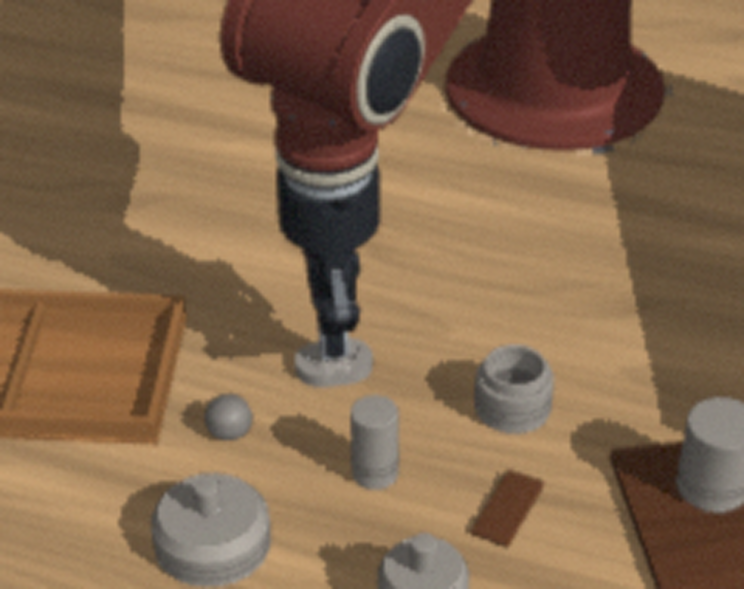

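The side view shows the shut tips resting just over the medallion's top, at crop (335,355). That puts the real tips about 18-20 mm above the reported TCP. I'll calibrate this by touching the bare table gently.

```bash
python3 - <<'E'
from h import *
m=[.453,-.061]; down(m,.08,.2)
c=[.40,.015]; go(c,.03,np.radians(29.1)); down(c,-.002,.05)
f0=env.get_contact_force()[2]
for z in np.arange(-.004,-.035,-.002):
    down(c,z,.03); f=env.get_contact_force()[2]-f0
    if abs(f)>5: break
print(z,f); st("touch"); down(c,.06,.2); env.open(); st("open")
E
```

```text
-0.024 22.7585116496129
touch t 17.4 tcp [ 0.4006  0.015  -0.0216] gap -0.0 ff 11.4 F [-10.1   1.1  23.5]
open t 18.7 tcp [0.4    0.015  0.0601] gap 0.997 ff 0.0 F [ 0.5 -0.7 -0.7]
```

Contact comes at a reported z of about -0.0205, so the tips are 20.5 mm short of the reported TCP. I'll put that offset in the helpers.

```bash
cat >> h.py <<'E'
DZ=.0205   # measured: true shut-tip height = reported TCP z + DZ
_go,_down=go,down
def go(xy,z,phi): _go(xy,z-DZ,phi)
def down(xy,z,v=.1): _down(xy,z-DZ,v)
E
python3 - <<'E'
from h import *
p=tray(0,-.058)
m=[.453,-.061]; ph=np.radians(29.1)
go(m,.08,ph); down(m,.02,.12); down(m,.0005,.04); st("low")
env.grab(25); st("grip")
if env.get_finger_gap()>.2:
    down(m,.08,.15); st("lift")
    go(p,.08,TY); st("over tray")
    down(p,.012,.12); down(p,.0075,.03); st("low")
cv2.imwrite("pics/m3.png",cv2.resize(env.get_image("scene")[60:260,60:340,::-1],None,fx=2.8,fy=2.8))
E
```

```text
low t 20.5 tcp [ 0.4529 -0.061  -0.0202] gap 0.999 ff 0.0 F [ 0.4 -0.   0.8]
grip t 20.9 tcp [ 0.4534 -0.0611 -0.0196] gap 0.486 ff 25.6 F [0.2 0.1 2.7]
lift t 21.6 tcp [ 0.4523 -0.0608  0.0586] gap 0.483 ff 25.4 F [-0.4  0.  -1.7]
over tray t 22.7 tcp [ 0.5502 -0.3315  0.0588] gap 0.486 ff 25.4 F [-0.4  0.3 -0.4]
low t 23.8 tcp [ 0.5508 -0.333  -0.0126] gap 0.485 ff 25.4 F [-0.5 -0.2 -0.4]
```

View pics/m3.png

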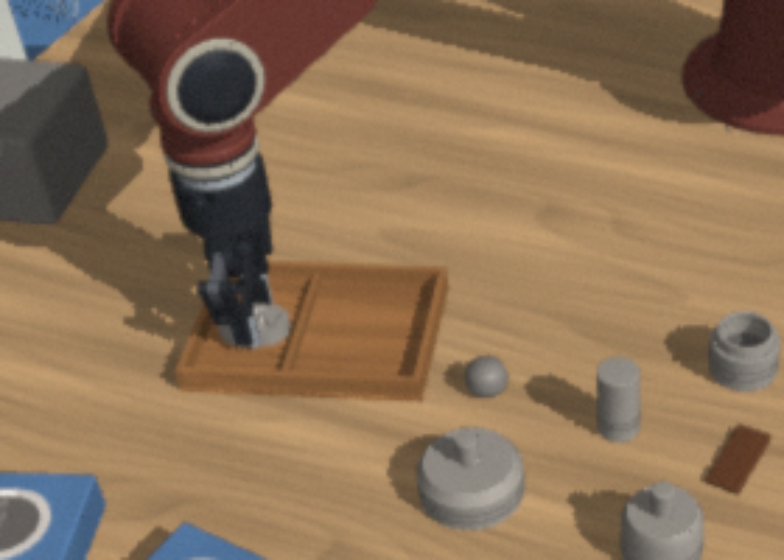

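The medallion is held over the narrow bay, at crop (262,325). I'll lower it to contact and release, then do the base.

```bash
cat >> h.py <<'E'
def settle(xy,z,zmin,thr=3):
    f0=env.get_contact_force()[2]
    while z>zmin:
        z-=.001; down(xy,z,.02); f=env.get_contact_force()[2]-f0
        if f>thr: break
    print("settled",round(z,4),round(f,1)); return z
E
python3 - <<'E'
from h import *
p=tray(0,-.058)
settle(p,.0075,.004); env.open(); st("rel"); down(p,.09,.2)
b=[.4515,.0873]
go(b,.09,TY+np.pi/2); down(b,.02,.15); down(b,.001,.05)
env.grab(20); st("sq1"); env.open()
go(b,.001,TY); env.grab(40); st("sq2")
if env.get_finger_gap()>.5:
    down(b,.08,.15); st("lift")
    q=tray(0,.043); go(q,.09,TY); down(q,.02,.12); down(q,.0095,.04)
    z=settle(q,.0095,.003); st("placed")
cv2.imwrite("pics/b1.png",cv2.resize(env.get_image("scene")[60:260,60:340,::-1],None,fx=2.8,fy=2.8))
E
```

```text
settled 0.0055 7.6
rel t 24.8 tcp [ 0.5505 -0.3328 -0.0152] gap 0.996 ff 0.0 F [-0.6 -0.4  0.6]
sq1 t 28.8 tcp [ 0.452   0.0873 -0.019 ] gap 0.7 ff 22.2 F [-0.3 -0.2  2.1]
sq2 t 31.0 tcp [ 0.452   0.0873 -0.0191] gap 0.686 ff 43.4 F [ 1.2 -0.8  1.9]
lift t 31.7 tcp [0.4506 0.0873 0.0584] gap 0.687 ff 43.2 F [ 0.6 -0.3 -1.2]
settled 0.0065 7.1
placed t 34.8 tcp [ 0.5235 -0.2356 -0.0131] gap 0.689 ff 43.6 F [-2.8  2.5  4.9]
```

View pics/b1.png

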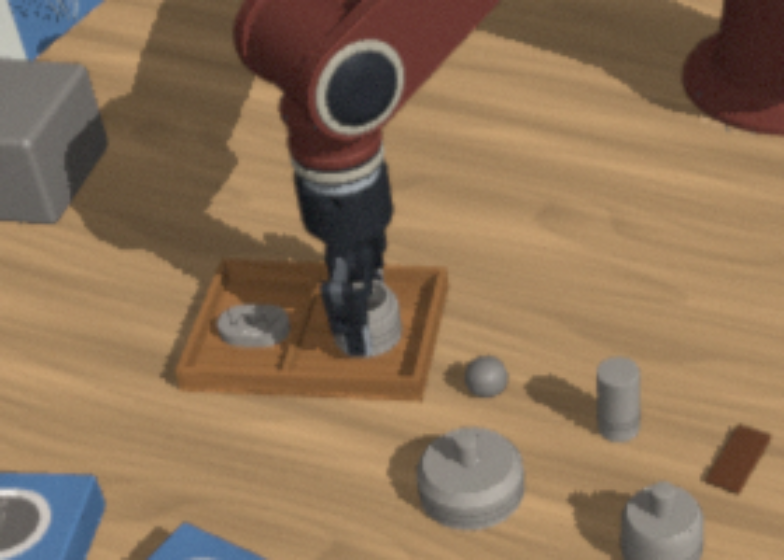

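The base stands upright in the wide bay, at crop (365,320), and the medallion lies flat in the narrow one. I'll release it and do the canister.

```bash
python3 - <<'E'
from h import *
q=tray(0,.043); env.open(); st("rel"); down(q,.10,.2)
c=[.5535,.0093]; h=.042
go(c,.10,TY+np.pi/2); down(c,h,.08)
env.grab(20); st("sq1"); env.open()
go(c,h,TY); env.grab(30); st("sq2")
if .3<env.get_finger_gap()<.5:
    down(c,.13,.15); st("lift")
    go(q,.13,TY); down(q,h+.045+.006-.002,.08); st("in mouth")
    if np.abs(env.get_contact_force()).max()<6:
        down(q,h+.0155,.08); settle(q,h+.0155,h+.009); st("placed")
cv2.imwrite("pics/c1.png",cv2.resize(env.get_image("scene")[60:260,60:340,::-1],None,fx=2.8,fy=2.8))
E
```

```text
rel t 35.2 tcp [ 0.5234 -0.2356 -0.0141] gap 1.002 ff 0.0 F [-0.4  0.   0.4]
sq1 t 39.0 tcp [0.5539 0.0092 0.022 ] gap 0.396 ff 20.3 F [-0.1  0.4  2.4]
sq2 t 41.5 tcp [0.5536 0.0093 0.0217] gap 0.399 ff 29.9 F [ 0.2 -0.1  2. ]
lift t 42.2 tcp [0.5527 0.0094 0.1084] gap 0.392 ff 29.9 F [ 0.  -0.5 -1.2]
in mouth t 43.8 tcp [ 0.5234 -0.2355  0.0702] gap 0.399 ff 29.9 F [-0.   0.5 -2. ]
settled 0.0535 4.6
placed t 45.4 tcp [ 0.5237 -0.2358  0.0337] gap 0.396 ff 30.2 F [-1.9  0.5  3.8]
```

View pics/c1.png

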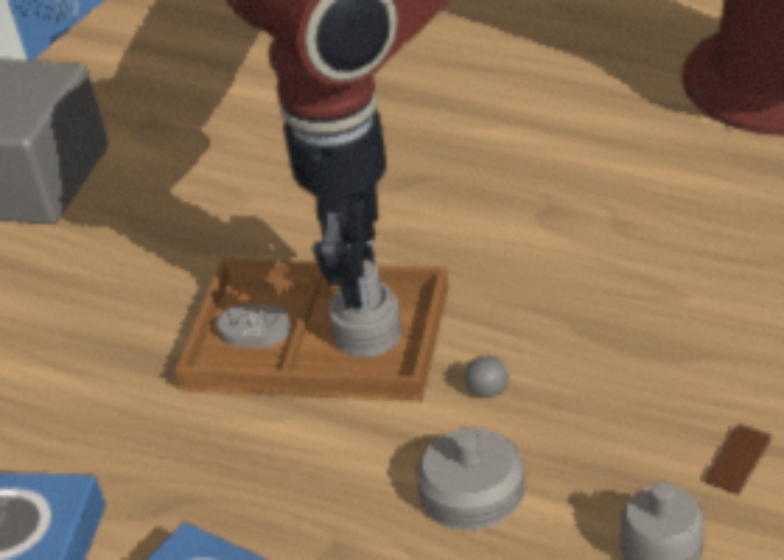

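The canister bottomed at the expected height (11.5 mm above the table against 12 mm nominal). Next is the fitting lid.

```bash
python3 - <<'E'
from h import *
q=tray(0,.043); env.open(); st("rel"); down(q,.13,.2)
l=[.664,.0833]; h=.012
go(l,.10,TY+np.pi/2); down(l,h,.08); st("low")
env.grab(20); st("sq1"); env.open()
go(l,h,TY); env.grab(35); st("sq2")
if .6<env.get_finger_gap()<.85:
    down(l,.13,.15); st("lift")
    go(q,.13,TY); down(q,h+.0535,.08); st("above rim")
    z=settle(q,h+.0535,h+.0395); st("placed")
cv2.imwrite("pics/l1.png",cv2.resize(env.get_image("scene")[60:260,60:340,::-1],None,fx=2.8,fy=2.8))
E
```

```text
rel t 46.0 tcp [ 0.5234 -0.2355  0.0329] gap 1.001 ff 0.0 F [-0.3 -1.4 -0.4]
low t 49.6 tcp [ 0.6647  0.0833 -0.0076] gap 0.998 ff 0.0 F [-0.5  0.1  0.8]
sq1 t 50.0 tcp [ 0.6647  0.0833 -0.0074] gap 0.727 ff 22.5 F [-1.2  0.5  5. ]
sq2 t 52.1 tcp [ 0.6645  0.0833 -0.0079] gap 0.722 ff 38.6 F [ 0.2 -0.1  3.3]
lift t 53.0 tcp [0.6629 0.0833 0.1078] gap 0.729 ff 38.4 F [ 0.6  0.1 -1.7]
above rim t 55.3 tcp [ 0.5239 -0.2359  0.0456] gap 0.727 ff 38.4 F [ 0.6  1.3 -0.7]
settled 0.0525 6.5
placed t 58.5 tcp [ 0.5236 -0.2357  0.033 ] gap 0.728 ff 38.9 F [-3.3  2.2  5.7]
```

View pics/l1.png

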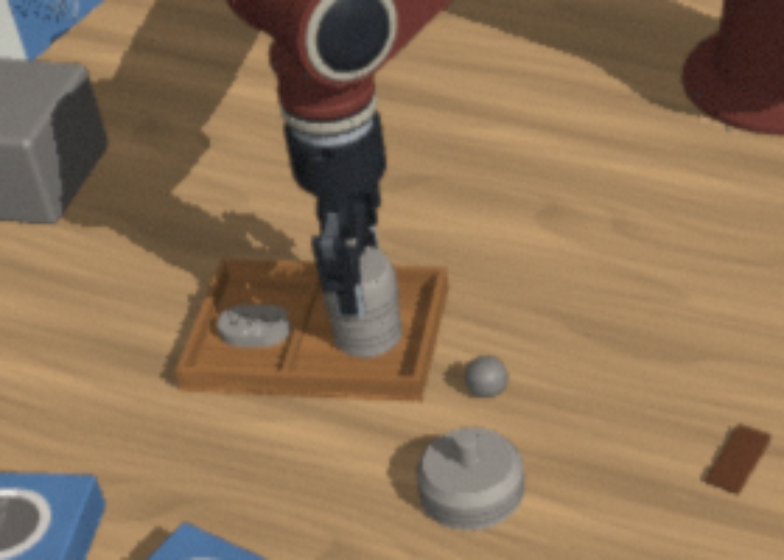

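The lid settled at 0.0525 (expected 0.053), so it is home on the shoulder. I'll release, retreat and check.

```bash
python3 - <<'E'
from h import *
q=tray(0,.043); env.open(); down(q,.16,.15); go([.45,.1],.2,TY); st("away")
cv2.imwrite("pics/f.png",np.vstack([cv2.resize(env.get_image("scene")[140:240,110:310,::-1],None,fx=3,fy=3),cv2.resize(env.get_image("top")[170:265,260:460,::-1],None,fx=3,fy=3)]))
E
```

```text
away t 61.1 tcp [0.4503 0.0994 0.1792] gap 1.001 ff 0.0 F [-0.4  0.3  0.3]
```

View pics/f.png

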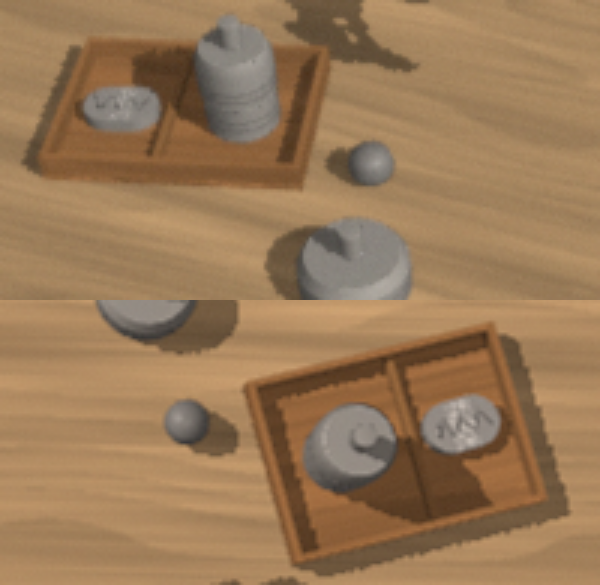

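The lid sits on the base, and the medallion is flat in its bay. The stack looks leaned in the crop, so before handing in I'll compare its knob with where the vertical axis projects.

```bash
python3 - <<'E'
from h import *
q=tray(0,.043)
P=np.array([[*q,.006],[*q,.109]])
print("crop scene",(proj("scene",P)-[110,140])*3,"crop top",(proj("top",P)-[260,170])*3+[0,300])
im=env.get_image("scene")[:,:,::-1].copy(); uv=contour(im,"scene",(170,142,36,50),grey)
for z,r in((.006,.03),): print(ray("scene",uv[uv[:,1].argmax()],z),q,"top of knob px",uv[uv[:,1].argmin()])
E
```

```text
crop scene [[242.60843131 119.28134116]
 [225.74832537  21.25141894]] crop top [[336.6921028  456.16886259]
 [363.8663754  435.78569314]]
[[ 0.54847404 -0.22920044  0.006     ]] [ 0.52343645 -0.23558401] top of knob px [186.625 144.375]
```

The knob top appears at (230,22) and (365,435), against (226,21) and (364,436) expected for a vertical, fully seated stack. Handing in.

```bash
python3 -c "
from cell import env
print(env.finish_job())"
```

```text
the job is handed in; nothing more can be done
None
```

The order is packed and handed in at about 61 s of the 102 s allowed: base shell, slim canister and fitting lid are seated in the wide bay, the oval medallion lies flat in the narrow bay, and I never gripped the look-alikes; the hand-in call returned no verdict.

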